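# Rack the washed trocar cannulas with their obturators

## Task

Move the four coloured cannulas, one by one, from the steel wash rack to the storage rack, so that their row takes the same colour order as the row of obturators already parked there: each cannula hangs upright in the hole in front of the obturator of its own colour, flange down on the deck. Set them in rather than dropping them, and let none land on the table. The white spare has no partner: leave it where it hangs in the wash rack.

Things in the scene. Friction and masses are not known exactly. Their poses are not given: they have to be found in the camera images.
- cannula_purple_head (a point): purple cannula (trocar sleeve), 85 g. Point: centre of its grasped head, 32 mm diameter, top 22 mm above; upper half purple, lower grey. Flange, 39 mm diameter, 27 to 32 mm below this point; its underside is the seat. Below that a 12 mm steel tube hangs 72 mm more. Own z up. Gas tap sticks out along own -x to 28 mm from the axis, 17 mm below this point: close the fingers along own y.
- cannula_teal_head (a point): teal cannula (trocar sleeve), 85 g. Point: centre of its grasped head, 32 mm diameter, top 22 mm above; upper half teal, lower grey. Flange, 39 mm diameter, 27 to 32 mm below this point; its underside is the seat. Below that a 12 mm steel tube hangs 72 mm more. Own z up. Gas tap sticks out along own -x to 28 mm from the axis, 17 mm below this point: close the fingers along own y.
- cannula_yellow_head (a point): yellow cannula (trocar sleeve), 85 g. Point: centre of its grasped head, 32 mm diameter, top 22 mm above; upper half yellow, lower grey. Flange, 39 mm diameter, 27 to 32 mm below this point; its underside is the seat. Below that a 12 mm steel tube hangs 72 mm more. Own z up. Gas tap sticks out along own -x to 28 mm from the axis, 17 mm below this point: close the fingers along own y.
- cannula_red_head (a point): red cannula (trocar sleeve), 85 g. Point: centre of its grasped head, 32 mm diameter, top 22 mm above; upper half red, lower grey. Flange, 39 mm diameter, 27 to 32 mm below this point; its underside is the seat. Below that a 12 mm steel tube hangs 72 mm more. Own z up. Gas tap sticks out along own -x to 28 mm from the axis, 17 mm below this point: close the fingers along own y.
- cannula_white_head (a point): spare cannula with a white head and no partner in the storage rack; same shape and same kind of point as the coloured cannulas. It hangs among them in the wash rack and stays there.
- wash_rack: stainless wash rack, fixed: a plate 74 x 304 mm, its top 100 mm above the table, with a row of five 26 mm holes 60 mm apart along own y, the middle one over the origin (origin at table height). The five cannulas start hanging in it by their flanges, in any order, turned within 0.3 rad of the rack, so a tube must rise 72 mm to come out and about 130 mm to pass over the other heads.
- hole_purple (a point): centre of the mouth of the purple cannula's hole: 26 mm diameter, open below, in the flat white deck (59 mm along y) of one of four fixed holders, 62 mm apart, of the grey storage rack; deck 100 mm above the table, the flange rests on it. Own z up, y along the row, the purple-headed obturator fixed 66 mm away along +x (head 27 mm wide, top 43 mm above the deck).
- hole_teal (a point): centre of the mouth of the teal cannula's hole: 26 mm diameter, open below, in the flat white deck (59 mm along y) of one of four fixed holders, 62 mm apart, of the grey storage rack; deck 100 mm above the table, the flange rests on it. Own z up, y along the row, the teal-headed obturator fixed 66 mm away along +x (head 27 mm wide, top 43 mm above the deck).
- hole_yellow (a point): centre of the mouth of the yellow cannula's hole: 26 mm diameter, open below, in the flat white deck (59 mm along y) of one of four fixed holders, 62 mm apart, of the grey storage rack; deck 100 mm above the table, the flange rests on it. Own z up, y along the row, the yellow-headed obturator fixed 66 mm away along +x (head 27 mm wide, top 43 mm above the deck).
- hole_red (a point): centre of the mouth of the red cannula's hole: 26 mm diameter, open below, in the flat white deck (59 mm along y) of one of four fixed holders, 62 mm apart, of the grey storage rack; deck 100 mm above the table, the flange rests on it. Own z up, y along the row, the red-headed obturator fixed 66 mm away along +x (head 27 mm wide, top 43 mm above the deck).
Not all that is in view belongs to the job. Leave any green look-alike of the part that bears cannula_white_head alone.

How it is judged:
At the end, for the whole second after the job is handed in: Each coloured cannula hangs in the hole in front of the obturator of its own colour: head centre within 12 mm horizontally of the hole's centre, flange seated within 5 mm of the deck, tilted less than 0.12 rad, released and at rest (horizontal distance between cannula_purple_head and hole_purple below 0.012 m and z of cannula_purple_head in the frame of hole_purple between 0.027 and 0.037 m and angle between each of cannula_purple_head, cannula_teal_head, cannula_yellow_head, cannula_red_head's own z axis and vertical below 0.12 rad and linear speed of each of cannula_purple, cannula_teal, cannula_yellow, cannula_red below 0.02 m/s and angular speed of each of cannula_purple, cannula_teal, cannula_yellow, cannula_red below 0.2 rad/s and contact force between the fingers and cannula_purple below 0.2 N and horizontal distance between cannula_teal_head and hole_teal below 0.012 m and z of cannula_teal_head in the frame of hole_teal between 0.027 and 0.037 m and contact force between the fingers and cannula_teal below 0.2 N and horizontal distance between cannula_yellow_head and hole_yellow below 0.012 m and z of cannula_yellow_head in the frame of hole_yellow between 0.027 and 0.037 m and contact force between the fingers and cannula_yellow below 0.2 N and horizontal distance between cannula_red_head and hole_red below 0.012 m and z of cannula_red_head in the frame of hole_red between 0.027 and 0.037 m and contact force between the fingers and cannula_red below 0.2 N); the robot touches nothing.
It fails at once if the white spare cannula is shifted by more than 15 mm (distance of cannula_white_head from where it was at the start of the episode above 0.015 m).
It fails at once if a coloured cannula ends up on the table (the centre of its head lower than 80 mm) (height (world z) of any of cannula_purple_head, cannula_teal_head, cannula_yellow_head, cannula_red_head below 0.08 m).
It fails at once if a coloured cannula is dropped (moves faster than 0.7 m/s while not in the fingers, a fall of about 25 mm) ((linear speed of cannula_purple above 0.7 m/s and contact force between the fingers and cannula_purple below 0.05 N) or (linear speed of cannula_teal above 0.7 m/s and contact force between the fingers and cannula_teal below 0.05 N) or (linear speed of cannula_yellow above 0.7 m/s and contact force between the fingers and cannula_yellow below 0.05 N) or (linear speed of cannula_red above 0.7 m/s and contact force between the fingers and cannula_red below 0.05 N)).
It also fails if it takes over 112 s, if anything falls off the work surface, if the arm or the gripper's body presses on something with over 40 N, if the wrist force passes 120 N, or if a joint passes its speed limit or range.

## Robot

A 6-joint arm with a two-finger parallel gripper is mounted at the origin on the work surface. World frame = base frame: x ahead of the robot, y to its left, z up, the work surface at z = 0. Lengths are in m, angles in rad, forces in N, time in s.
With the tool pointing down it reaches from about 0.3 to 1 m from the base axis. Payload 5.1 kg.
Tool frame: the origin (TCP) lies on the centre line of the jaws, within the pads' length; the fingertips stand 19 mm ahead of it and the grasp point (between the pads) is the TCP (robot.tips_ahead is the distance from the TCP to the fingertips, in m); z points along the fingers, y is the direction in which the jaws open and shut (so a half turn about z gives the same grasp; the last joint's range is limited). The gripper opens to 95 mm and grips with 3 to 60 N. Pads are 20 mm wide; open, the fingers measure 119 mm over their backs; the gripper's body (75 mm by 180 mm) begins 59 mm behind the grasp point.
Start: joints at [-1.193, 0.124, 1.65, -0, 1.367, -0.083], TCP at [0.289, -0.582, 0.234] pointing down, gripper open.
Joint ranges: [-2.61, 2.61], [-1.02, 2.33], [0.03, 2.71], [-1.35, 4.49], [0.32, 2.68], [-2.91, 2.91]. Speed limits (rad/s): [2.57, 2.57, 3.14, 3.14, 3.14, 3.14].

## Interface

Orientations are given as a unit quaternion [x, y, z, w].
In Python, from rig import robot gives the robot as it stands. The module is installed in compiled form; this text tells all that it offers.
- The arm moves only by the tool play_rows, never from a script. Its argument "plan" is a list of rows, each an object with "linear": the shift along the world's x, y, z in mm, a list of three; "rot": the turn, a rotation vector about the world's x, y, z in degrees, a list of three; "gripper": the opening in per cent of the stroke, from 0 (shut) to 100 (fully open). In form: [{"linear": [dx, dy, dz], "rot": [wx, wy, wz], "gripper": gripper}, ...]. A call has 1 to 5 rows; each row is the pose to reach, as a shift and turn from the pose commanded when the call began; what a row does not reach only later rows make up. A row lasts 1/8 s, in which the tool goes at most 62.5 mm and 10.7 degrees, less where a joint would pass 70% of its speed; a pose out of reach is approached as far as the arm can. A call with a gripper value outside its range is refused whole. The fingers move at their own pace and stop on an object; the grip force is fixed at half the most. Time passes only in rows, so rows that repeat a pose let the fingers close. It gives the time, the measured TCP pose, the force and the opening at its end, in the units of the state.
- robot.get_state(): the state, without advancing time (a new reading comes with each control period).
- robot.snapshot(name): name is "scene" or "top"; returns the picture (384x512x3 uint8, blue, green, red); there is no depth.
- robot.calibration(name): a dict with "K" (3x3 intrinsics, pixels), "rvec" (rotation vector, rad) and "tvec" (3), from world to camera coordinates, as OpenCV has them. Camera axes: x right, y down, z forward; pixel columns grow to the right and rows downward; lengths in m; the calibration is good to about 2 mm. A picture is of the moment at which its call begins. calibration takes no time and is no camera call.
- robot.finish_job(): hands the job in, once; it reports no verdict.
The state is a dict: "time": time; "joint_positions": joint angles; "dq": joint speeds; "effort": joint torques, N m; "tcp_pos": TCP position; "ee_rot": TCP orientation; "wrist_force": force on the tool from outside, world axes, zero at the start; "torque": the same for the moment, N m; "width": finger opening in m.
Only numpy, scipy, OpenCV 4.12 (cv2) and the standard library are available. Lean on these libraries where they do the work, as an engineer would, in place of code of your own. Each camera call takes 0.05 s, during which the arm holds its last target.

## Working session

There is one attempt and no reset: what is moved stays moved. The work goes in short steps, Python scripts to look and compute and a tool call to move; the robot and the scene stay as the last step left them, time stands still between calls to the robot, and variables do not carry over. Pictures are saved under pics/ and viewed, and the job is handed in when it is done.

Besides the shell and the picture viewer there is one more tool, called after "Emit:" as name([rows], argument=value, ...), one row to a line, values as JSON. play_rows: Moves the arm, as the interface text tells. Its arguments: {"type":"object","properties":{"plan":{"type":"array","items":{"type":"object","properties":{"linear":{"type":"array","items":{"type":"number"}},"rot":{"type":"array","items":{"type":"number"}},"gripper":{"type":"number"}}}}},"required":["plan"]}

```bash
mkdir -p pics; ls
python3 - <<'E'
from rig import robot
import cv2
for n in("scene","top"):
    im=robot.snapshot(n); cv2.imwrite(f"pics/{n}0.png",im)
    c=robot.calibration(n); print(n,c)
print(robot.get_state())
E
```

```text
pics
scene {'K': array([[451.92498333,   0.        , 257.66703427],
       [  0.        , 451.92498333, 189.47100894],
       [  0.        ,   0.        ,   1.        ]]), 'rvec': array([ 1.90629097,  1.49951076, -0.65228325]), 'tvec': array([-0.11548332, -0.24267425,  1.47803529])}
top {'K': array([[366.78160017,   0.        , 251.85009077],
       [  0.        , 366.78160017, 190.37940822],
       [  0.        ,   0.        ,   1.        ]]), 'rvec': array([ 2.12793199, -2.18180663,  0.07854465]), 'tvec': array([0.01514586, 0.52175977, 0.99053541])}
{'time': 0.1, 'joint_positions': array([-1.19262519e+00,  1.24425006e-01,  1.65151195e+00, -9.64686043e-06,
        1.36750158e+00, -8.26060357e-02]), 'dq': array([-2.35413099e-04, -2.36606196e-04, -2.97728840e-03,  1.03233962e-05,
        1.13152784e-03,  6.84243303e-04]), 'effort': array([ 9.02936044e-04, -4.18882048e+01, -3.61095321e+01,  7.77046219e-02,
        4.61675506e-02, -7.93439972e-05]), 'tcp_pos': array([ 0.2887882 , -0.58172522,  0.23253464]), 'ee_rot': array([ 9.73577095e-01,  2.28356715e-01, -1.40570675e-04, -9.12187579e-04]), 'wrist_force': array([-0.11047292,  0.79068803,  0.15698401]), 'torque': array([ 0.00167001, -0.01336313, -0.06635184]), 'width': 0.09533840563117311}
```

View pics/scene0.png

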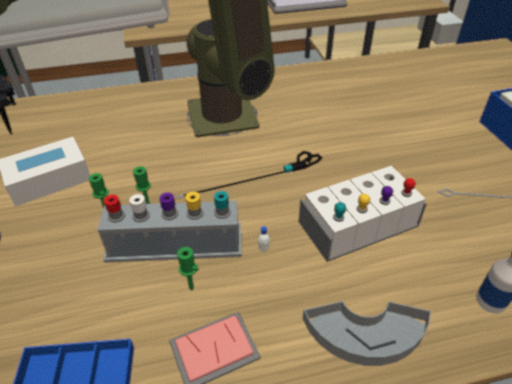

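View pics/top0.png

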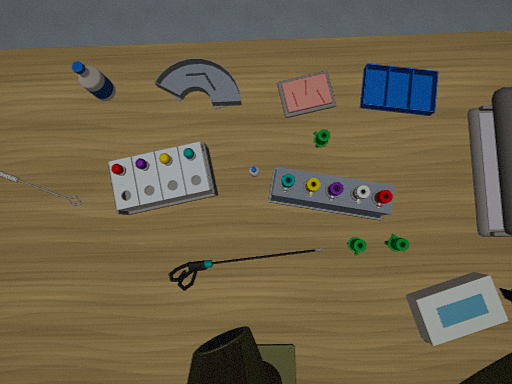

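The wash rack is in the top view at about (333,192), with teal, yellow, purple, white and red from left to right. The storage rack is at about (162,178), with obturators red, purple, yellow and teal from left to right. The three green look-alikes stand on the table. Next I'll enlarge and measure.

Run:
```python
import cv2,numpy as np
t=cv2.imread("pics/top0.png");s=cv2.imread("pics/scene0.png")
a=cv2.resize(t[135:225,100:225],None,fx=6,fy=6,interpolation=cv2.INTER_CUBIC)
b=cv2.resize(t[150:230,260:405],None,fx=5,fy=5,interpolation=cv2.INTER_CUBIC)
cv2.imwrite("pics/ca.png",a);cv2.imwrite("pics/cb.png",b)
cv2.imwrite("pics/cc.png",cv2.resize(s[180:265,90:250],None,fx=5,fy=5,interpolation=cv2.INTER_CUBIC))
cv2.imwrite("pics/cd.png",cv2.resize(s[160:260,290:430],None,fx=5.5,fy=5.5,interpolation=cv2.INTER_CUBIC))
```

```text
(no output)
```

View pics/ca.png

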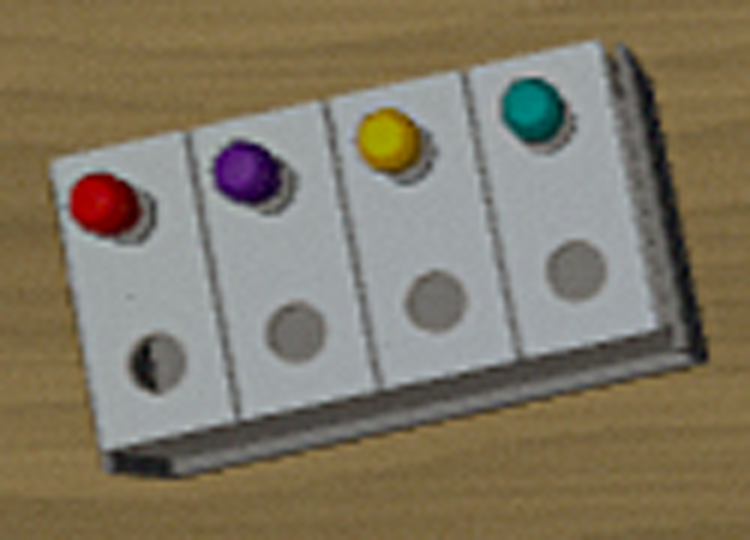

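View pics/cb.png

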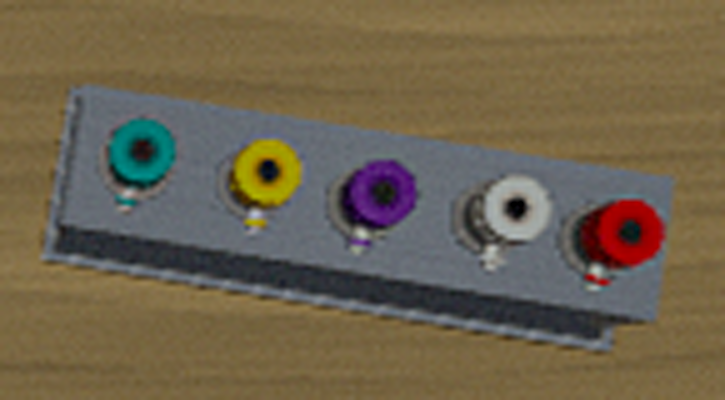

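View pics/cc.png

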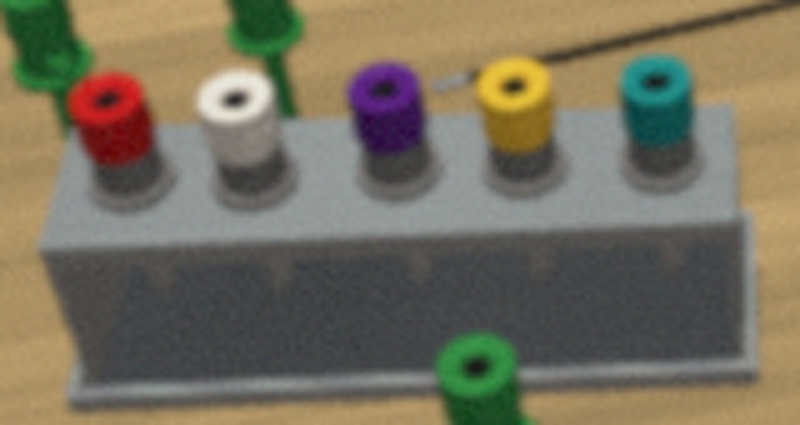

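View pics/cd.png

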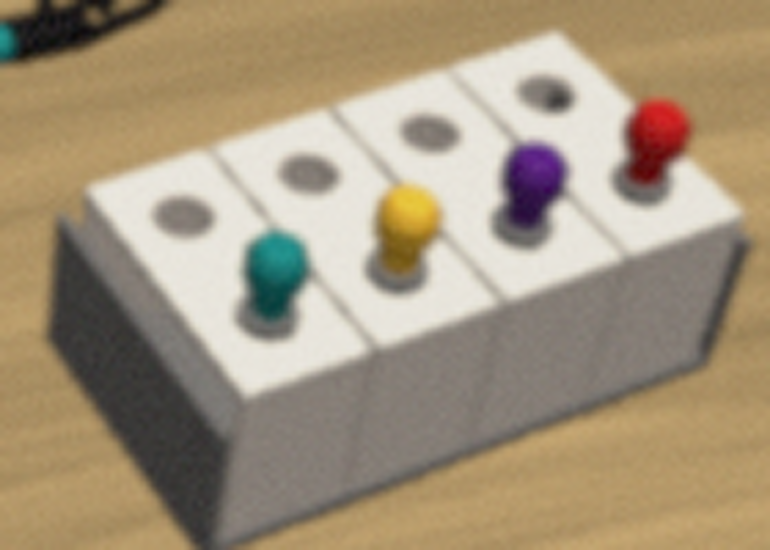

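```bash
cat > h.py <<'E'
import numpy as np,cv2
from rig import robot
C={n:robot.calibration(n) for n in("scene","top")}
def ray(n,p):
    c=C[n];R=cv2.Rodrigues(c["rvec"])[0];o=-R.T@c["tvec"]
    d=R.T@np.linalg.inv(c["K"])@np.array([p[0],p[1],1.]);return o,d
def at(n,p,z):
    o,d=ray(n,p);return o+d*(z-o[2])/d[2]
def proj(n,P):
    c=C[n];return cv2.projectPoints(np.array(P,float).reshape(-1,3),c["rvec"],c["tvec"],c["K"],None)[0].reshape(-1,2)
def tri(a,b):
    A=np.zeros((3,3));B=np.zeros(3)
    for n,p in(("top",a),("scene",b)):
        o,d=ray(n,p);d/=np.linalg.norm(d);M=np.eye(3)-np.outer(d,d);A+=M;B+=M@o
    return np.linalg.solve(A,B)
E
cat > m.py <<'E'
from h import *
np.set_printoptions(precision=4,suppress=True)
u=lambda p,f,x,y:(x+(p[0]+.5)/f-.5,y+(p[1]+.5)/f-.5)
H=dict(teal=((143,150),(656,81),(125,203)),yellow=((268,171),(514,86),(256,226)),purple=((385,193),(385,89),(359,246)),white=((516,208),(235,99),(491,262)),red=((631,232),(108,99),(594,284)))
O=dict(red=((157,363),(546,95)),purple=((296,332),(430,133)),yellow=((436,301),(308,174)),teal=((576,270),(183,217)))
hp={}
for k,(a,b,t) in H.items():
    a=u(a,5,260,150);b=u(b,5,90,180);t=u(t,5,260,150)
    P=at("top",a,.154);Q=at("scene",b,.154);T=at("top",t,.115)
    m=(P+Q)/2;d=m-T;print(k,P[:2],Q[:2],"tri",tri(a,b),"tapyaw",np.arctan2(d[1],d[0]),np.hypot(*d[:2]));hp[k]=m[:2]
op={}
for k,(a,b) in O.items():
    a=u(a,6,100,135);b=u(b,5.5,290,160)
    P=at("top",a,.1);Q=at("scene",b,.1);print("hole",k,P[:2],Q[:2],tri(a,b));op[k]=(P[:2]+Q[:2])/2
def fit(names,d,s):
    p=np.array([d[k] for k in names]);i=(np.arange(len(p))-(len(p)-1)/2)
    v=i@(p-p.mean(0))/(i@i);e=v/np.linalg.norm(v);print("spacing",np.linalg.norm(v),"y-yaw",np.arctan2(-e[0],e[1]))
    q=p.mean(0)+np.outer(i*s,e);print("resid mm",(p-q)*1e3);
    for n,x in zip(names,q):print(n,x)
fit(["red","white","purple","yellow","teal"],hp,.06)
fit(["teal","yellow","purple","red"],op,.062)
E
python3 m.py
```

```text
teal [ 0.5328 -0.0902] [ 0.5308 -0.0903] tri [ 0.5326 -0.0903  0.1557] tapyaw -0.33531352100424683 0.021873930551735934
yellow [ 0.5209 -0.1501] [ 0.5192 -0.1507] tri [ 0.5207 -0.1504  0.1553] tapyaw -0.08748578959125024 0.022376283888765867
purple [ 0.5087 -0.2058] [ 0.5078 -0.2053] tri [ 0.5087 -0.2054  0.1549] tapyaw -0.26851496999464397 0.02269512830653407
white [ 0.4998 -0.268 ] [ 0.4985 -0.2687] tri [ 0.4997 -0.2682  0.1549] tapyaw -0.15784951188339877 0.022820372858162092
red [ 0.4868 -0.3219] [ 0.4855 -0.3221] tri [ 0.4868 -0.3217  0.1551] tapyaw -0.30463851856223395 0.022850170571299438
hole red [0.5109 0.3278] [0.5074 0.3272] [0.5104 0.3259 0.103 ]
hole purple [0.5228 0.2672] [0.5184 0.2671] [0.5221 0.2654 0.1039]
hole yellow [0.5346 0.2062] [0.5301 0.2057] [0.5339 0.2045 0.104 ]
hole teal [0.5465 0.1453] [0.5423 0.1447] [0.5458 0.1439 0.1037]
spacing 0.05920390381428624 y-yaw -0.19068326939103708
resid mm [[-0.1955  3.1606]
 [ 1.4603 -2.1229]
 [-0.8483  1.7818]
 [-0.3938 -2.0208]
 [-0.0228 -0.7988]]
red [ 0.4864 -0.3251]
white [ 0.4977 -0.2662]
purple [ 0.5091 -0.2073]
yellow [ 0.5205 -0.1484]
teal [ 0.5318 -0.0895]
spacing 0.061993501841331386 y-yaw 0.19057453448326614
resid mm [[ 0.1407 -0.0841]
 [-0.1261 -0.0111]
 [-0.176   0.3066]
 [ 0.1614 -0.2113]]
teal [0.5442 0.1451]
yellow [0.5325 0.206 ]
purple [0.5207 0.2668]
red [0.509  0.3277]
```

Positions agree between the cameras to 2–4 mm, and the spacings come out at 59.2 and 62.0 mm, as they should. I'll start with red.

Emit:
play_rows([
  {"linear": [40, 52, 60], "rot": [0, 0, -9], "gripper": 50},
  {"linear": [80, 104, 60], "rot": [0, 0, -18], "gripper": 50},
  {"linear": [120, 156, 60], "rot": [0, 0, -27], "gripper": 50},
  {"linear": [160, 208, 60], "rot": [0, 0, -36], "gripper": 50},
  {"linear": [197, 260, 60], "rot": [0, 0, -43.5], "gripper": 50},
])

```text
time: 0.72
tcp_pos: [0.4682, -0.3459, 0.2932]
ee_rot: [0.989, -0.151, -0.0, -0.0]
wrist_force: [1.4, 0.0, 0.6]
width: 0.0514
```

Emit:
play_rows([
  {"linear": [0, 0, 0], "rot": [0, 0, 0], "gripper": 50},
  {"linear": [0, 0, 0], "rot": [0, 0, 0], "gripper": 50},
])

```text
time: 0.98
tcp_pos: [0.4672, -0.3477, 0.2931]
ee_rot: [0.989, -0.148, -0.0, 0.0]
wrist_force: [-0.2, -0.9, 1.3]
width: 0.0477
```

Emit:
play_rows([
  {"linear": [19, 25, 0], "rot": [0, 0, 0], "gripper": 43},
  {"linear": [19, 25, -50], "rot": [0, 0, 0], "gripper": 43},
  {"linear": [19, 25, -90], "rot": [0, 0, 0], "gripper": 43},
  {"linear": [19, 25, -90], "rot": [0, 0, 0], "gripper": 43},
  {"linear": [19, 25, -90], "rot": [0, 0, 0], "gripper": 43},
])

```text
time: 1.6
tcp_pos: [0.4865, -0.3242, 0.2051]
ee_rot: [0.989, -0.149, 0.001, 0.001]
wrist_force: [0.2, 0.0, -0.4]
width: 0.0409
```

Run:
```python
from h import *
st=robot.get_state();print(st["tcp_pos"],st["width"])
s=robot.snapshot("scene");t=robot.snapshot("top")
a=cv2.resize(s[140:265,80:250],None,fx=4,fy=4,interpolation=cv2.INTER_CUBIC)
cv2.imwrite("pics/e1.png",a);cv2.imwrite("pics/e1t.png",t)
```

```text
[ 0.48648485 -0.32419447  0.20512915] 0.040876047971049344
```

View pics/e1.png

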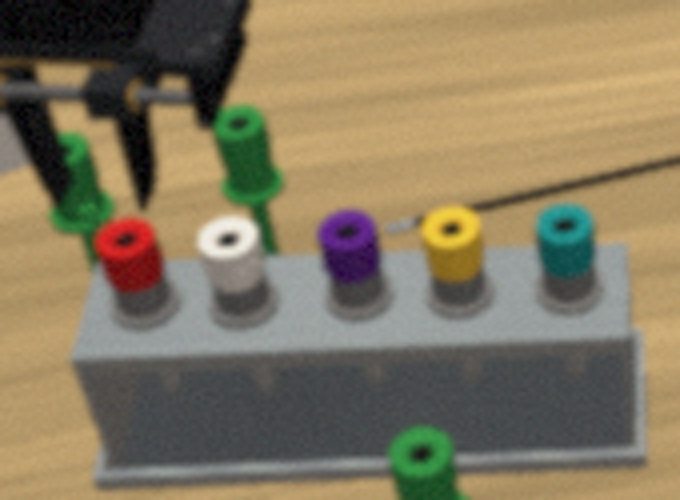

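View pics/e1t.png

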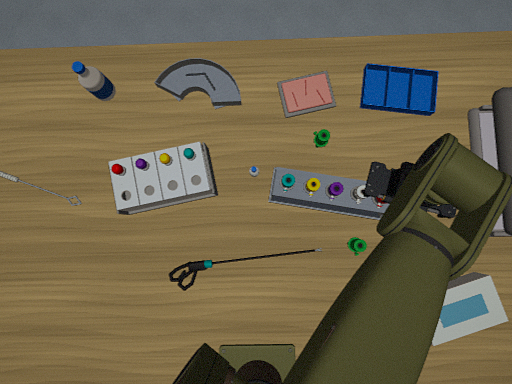

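The two fingertips show above the red head, at crop pixels (68,205) and (145,208). I'll check those against the projection.

Run:
```python
from h import *
st=robot.get_state();p=st["tcp_pos"];a=-.3
y=np.array([-np.sin(a),np.cos(a),0])
for d in(-.0265,-.0205,0,.0205,.0265): print(d,((proj("scene",p+y*d-[0,0,.019])[0]-[80,140])*4).round(1))
```

```text
-0.0265 [ 56.9 193.3]
-0.0205 [ 68.1 193.8]
0 [106.3 195.4]
0.0205 [144.6 197. ]
0.0265 [155.8 197.4]
```

Emit:
play_rows([
  {"linear": [0, 1, -25], "rot": [0, 0, 0], "gripper": 43},
  {"linear": [0, 1, -50], "rot": [0, 0, 0], "gripper": 43},
  {"linear": [0, 1, -70], "rot": [0, 0, 0], "gripper": 43},
  {"linear": [0, 1, -70], "rot": [0, 0, 0], "gripper": 43},
])

```text
time: 2.2
tcp_pos: [0.4859, -0.3214, 0.1325]
ee_rot: [0.989, -0.149, -0.001, -0.001]
wrist_force: [0.1, -0.2, -0.2]
width: 0.0408
```

Emit:
play_rows([
  {"linear": [0, 0, 0], "rot": [0, 0, 0], "gripper": 0},
  {"linear": [0, 0, 0], "rot": [0, 0, 0], "gripper": 0},
  {"linear": [0, 0, 0], "rot": [0, 0, 0], "gripper": 0},
  {"linear": [0, 0, 0], "rot": [0, 0, 0], "gripper": 0},
])

```text
time: 2.7
tcp_pos: [0.4872, -0.3223, 0.1351]
ee_rot: [0.989, -0.149, 0.001, 0.001]
wrist_force: [-1.0, -1.2, 5.4]
width: 0.0316
```

Emit:
play_rows([
  {"linear": [0, 0, 30], "rot": [0, 0, 0], "gripper": 0},
  {"linear": [0, 0, 70], "rot": [0, 0, 0], "gripper": 0},
  {"linear": [0, 0, 115], "rot": [0, 0, 0], "gripper": 0},
  {"linear": [0, 0, 160], "rot": [0, 0, 0], "gripper": 0},
  {"linear": [0, 0, 160], "rot": [0, 0, 0], "gripper": 0},
])

```text
time: 3.32
tcp_pos: [0.4878, -0.3228, 0.2983]
ee_rot: [0.989, -0.149, 0.004, 0.002]
wrist_force: [-0.4, -0.1, -1.3]
width: 0.0317
```

Run:
```python
from h import *
s=robot.snapshot("scene")
cv2.imwrite("pics/e2.png",cv2.resize(s[100:265,40:250],None,fx=3.5,fy=3.5,interpolation=cv2.INTER_CUBIC))
```

```text
(no output)
```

View pics/e2.png

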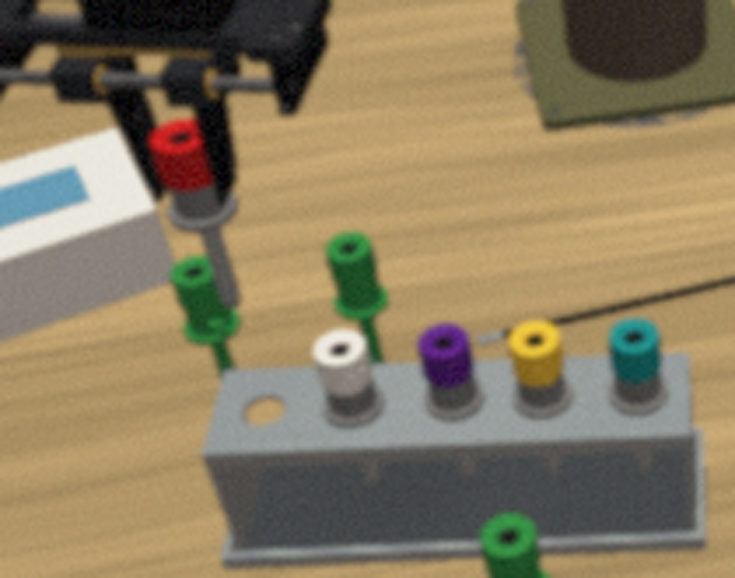

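Red hangs upright in the fingers at (180,160), and the white spare hasn't moved. Next I carry red across.

Emit:
play_rows([
  {"linear": [2, 25, 0], "rot": [0, 0, 2], "gripper": 0},
  {"linear": [4, 70, 0], "rot": [0, 0, 5], "gripper": 0},
  {"linear": [6, 120, 0], "rot": [0, 0, 8], "gripper": 0},
  {"linear": [8, 175, 0], "rot": [0, 0, 11], "gripper": 0},
  {"linear": [10, 230, 0], "rot": [0, 0, 14], "gripper": 0},
])

```text
time: 4.0
tcp_pos: [0.4949, -0.0886, 0.2907]
ee_rot: [1.0, -0.026, -0.002, -0.001]
wrist_force: [0.9, -0.2, -0.7]
width: 0.0322
```

Emit:
play_rows([
  {"linear": [2, 55, 0], "rot": [0, 0, 3], "gripper": 0},
  {"linear": [4, 110, 0], "rot": [0, 0, 6], "gripper": 0},
  {"linear": [6, 165, 0], "rot": [0, 0, 9], "gripper": 0},
  {"linear": [8, 220, 0], "rot": [0, 0, 12], "gripper": 0},
  {"linear": [10, 270, 0], "rot": [0, 0, 14], "gripper": 0},
])

```text
time: 4.62
tcp_pos: [0.5042, 0.181, 0.2907]
ee_rot: [0.995, 0.097, -0.002, 0.0]
wrist_force: [0.2, 0.0, -0.8]
width: 0.0314
```

Emit:
play_rows([
  {"linear": [1, 50, 0], "rot": [0, 0, 0], "gripper": 0},
  {"linear": [2, 95, 0], "rot": [0, 0, 0], "gripper": 0},
  {"linear": [2, 130, 0], "rot": [0, 0, 0], "gripper": 0},
  {"linear": [2, 150, 0], "rot": [0, 0, 0], "gripper": 0},
  {"linear": [2, 150, 0], "rot": [0, 0, 0], "gripper": 0},
])

```text
time: 5.25
tcp_pos: [0.5072, 0.3291, 0.2917]
ee_rot: [0.995, 0.096, -0.001, 0.001]
wrist_force: [0.9, -0.7, -0.8]
width: 0.0316
```

Emit:
play_rows([
  {"linear": [0, 0, 0], "rot": [0, 0, 0], "gripper": 0},
  {"linear": [0, 0, 0], "rot": [0, 0, 0], "gripper": 0},
])

```text
time: 5.5
tcp_pos: [0.5085, 0.3272, 0.2935]
ee_rot: [0.996, 0.094, -0.0, 0.0]
wrist_force: [-0.2, 0.6, -0.4]
width: 0.0314
```

Emit:
play_rows([
  {"linear": [1, 1, -30], "rot": [0, 0, 0], "gripper": 0},
  {"linear": [1, 1, -70], "rot": [0, 0, 0], "gripper": 0},
  {"linear": [1, 1, -80], "rot": [0, 0, 0], "gripper": 0},
  {"linear": [1, 1, -80], "rot": [0, 0, 0], "gripper": 0},
])

```text
time: 6.0
tcp_pos: [0.5094, 0.3288, 0.2134]
ee_rot: [0.996, 0.095, -0.0, 0.0]
wrist_force: [-0.5, -0.5, -0.6]
width: 0.0318
```

Run:
```python
from h import *
s=robot.snapshot("scene");print(robot.get_state()["tcp_pos"])
f=4.5;a=cv2.resize(s[120:240,290:460],None,fx=f,fy=f,interpolation=cv2.INTER_CUBIC)
cv2.imwrite("pics/e3.png",a)
```

```text
[0.5100849  0.32925104 0.21486103]
```

View pics/e3.png

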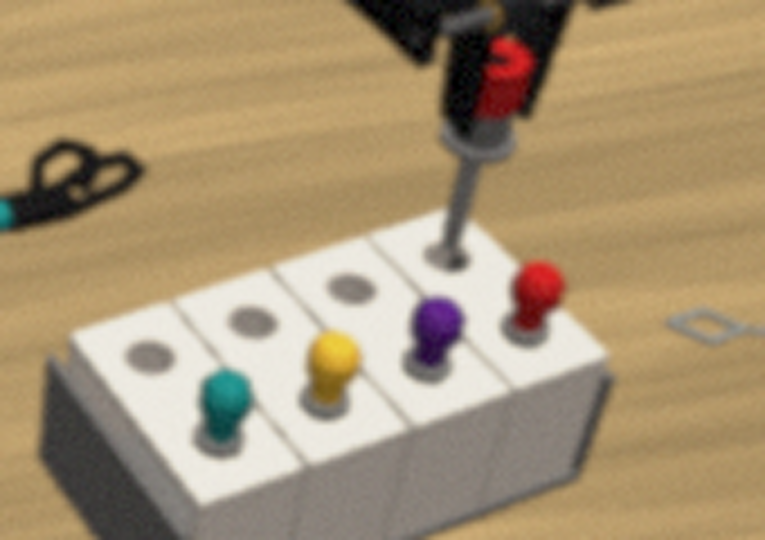

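The tube tip is over the middle of red's hole, at (455,258). I'll lower it now.

Emit:
play_rows([
  {"linear": [0, -1, -25], "rot": [0, 0, 0], "gripper": 0},
  {"linear": [0, -1, -50], "rot": [0, 0, 0], "gripper": 0},
  {"linear": [0, -1, -66], "rot": [0, 0, 0], "gripper": 0},
  {"linear": [0, -1, -73], "rot": [0, 0, 0], "gripper": 0},
  {"linear": [0, -1, -77], "rot": [0, 0, 0], "gripper": 0},
])

```text
time: 6.68
tcp_pos: [0.51, 0.3286, 0.1372]
ee_rot: [0.995, 0.095, 0.001, -0.0]
wrist_force: [-0.8, -0.3, -1.3]
width: 0.0316
```

Emit:
play_rows([
  {"linear": [0, 0, 0], "rot": [0, 0, 0], "gripper": 0},
  {"linear": [0, 0, 0], "rot": [0, 0, 0], "gripper": 0},
])

```text
time: 6.92
tcp_pos: [0.5099, 0.3285, 0.1373]
ee_rot: [0.995, 0.095, 0.001, -0.0]
wrist_force: [-0.0, -0.3, -1.6]
width: 0.0318
```

Emit:
play_rows([
  {"linear": [0, 0, -2], "rot": [0, 0, 0], "gripper": 0},
  {"linear": [0, 0, -2], "rot": [0, 0, 0], "gripper": 0},
  {"linear": [0, 0, -2], "rot": [0, 0, 0], "gripper": 45},
  {"linear": [0, 0, -2], "rot": [0, 0, 0], "gripper": 45},
  {"linear": [0, 0, -2], "rot": [0, 0, 0], "gripper": 45},
])

```text
time: 7.55
tcp_pos: [0.5093, 0.3283, 0.1344]
ee_rot: [0.995, 0.095, -0.0, 0.0]
wrist_force: [0.3, 0.1, -0.2]
width: 0.0427
```

Emit:
play_rows([
  {"linear": [0, 0, 0], "rot": [0, 0, 0], "gripper": 45},
  {"linear": [0, 0, 30], "rot": [0, 0, 0], "gripper": 45},
  {"linear": [0, 0, 80], "rot": [0, 0, 0], "gripper": 45},
  {"linear": [0, 0, 135], "rot": [0, 0, 0], "gripper": 45},
  {"linear": [0, -50, 155], "rot": [0, 0, -5], "gripper": 45},
])

```text
time: 8.18
tcp_pos: [0.5107, 0.2801, 0.2945]
ee_rot: [0.999, 0.052, 0.003, -0.001]
wrist_force: [1.3, -1.0, -0.1]
width: 0.0426
```

Run:
```python
from h import *
s=robot.snapshot("scene");print(robot.get_state()["tcp_pos"])
f=4.5;a=cv2.resize(s[120:240,290:460],None,fx=f,fy=f,interpolation=cv2.INTER_CUBIC)
cv2.imwrite("pics/e4.png",a)
```

```text
[0.51134633 0.27455604 0.2961509 ]
```

View pics/e4.png

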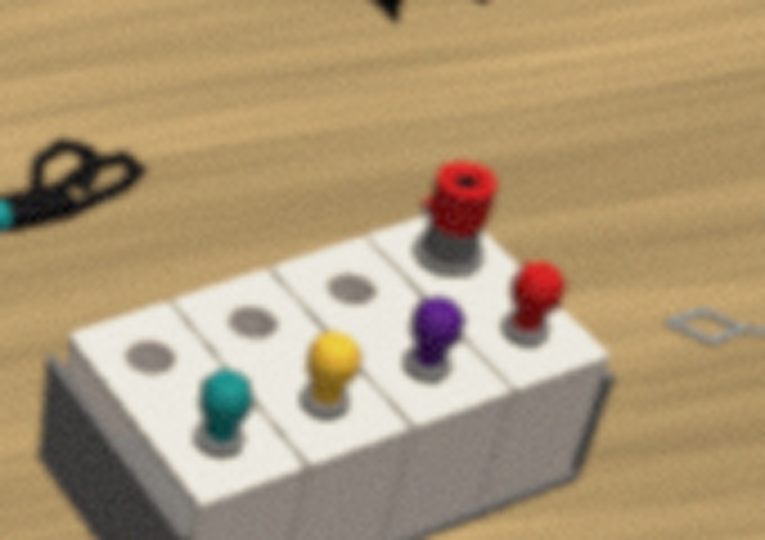

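Red is seated flat at (460,215). Next is purple, which is the middle head in the wash rack at scene pixel (167,198).

Emit:
play_rows([
  {"linear": [0, -55, 0], "rot": [0, 0, -3], "gripper": 43},
  {"linear": [0, -115, 0], "rot": [0, 0, -7], "gripper": 43},
  {"linear": [0, -175, 0], "rot": [0, 0, -11], "gripper": 43},
  {"linear": [0, -235, 0], "rot": [0, 0, -15], "gripper": 43},
  {"linear": [0, -290, 0], "rot": [0, 0, -18], "gripper": 43},
])

```text
time: 8.85
tcp_pos: [0.509, -0.0137, 0.2895]
ee_rot: [0.994, -0.106, 0.0, 0.0]
wrist_force: [0.4, 0.3, 0.9]
width: 0.0409
```

Emit:
play_rows([
  {"linear": [-1, -55, 0], "rot": [0, 0, -2], "gripper": 43},
  {"linear": [-2, -110, 0], "rot": [0, 0, -3], "gripper": 43},
  {"linear": [-3, -160, -10], "rot": [0, 0, -3], "gripper": 43},
  {"linear": [-3, -188, -30], "rot": [0, 0, -3], "gripper": 43},
  {"linear": [-3, -188, -60], "rot": [0, 0, -3], "gripper": 43},
])

```text
time: 9.48
tcp_pos: [0.5066, -0.2021, 0.2298]
ee_rot: [0.991, -0.133, 0.001, 0.001]
wrist_force: [-0.2, 0.8, -0.2]
width: 0.0413
```

Emit:
play_rows([
  {"linear": [0, 0, -20], "rot": [0, 0, 0], "gripper": 43},
  {"linear": [0, 0, -20], "rot": [0, 0, 0], "gripper": 43},
  {"linear": [0, 0, -20], "rot": [0, 0, 0], "gripper": 43},
])

```text
time: 9.85
tcp_pos: [0.507, -0.1995, 0.2106]
ee_rot: [0.991, -0.131, 0.001, 0.0]
wrist_force: [0.5, -0.6, -0.0]
width: 0.0412
```

Emit:
play_rows([
  {"linear": [1, -6, 0], "rot": [0, 0, 0], "gripper": 43},
  {"linear": [1, -6, -25], "rot": [0, 0, 0], "gripper": 43},
  {"linear": [1, -6, -50], "rot": [0, 0, 0], "gripper": 43},
  {"linear": [1, -6, -75], "rot": [0, 0, 0], "gripper": 43},
  {"linear": [1, -6, -75], "rot": [0, 0, 0], "gripper": 43},
])

```text
time: 10.48
tcp_pos: [0.5065, -0.2053, 0.1331]
ee_rot: [0.991, -0.131, -0.002, -0.0]
wrist_force: [-0.3, -0.5, 0.3]
width: 0.0411
```

Emit:
play_rows([
  {"linear": [0, 0, 0], "rot": [0, 0, 0], "gripper": 0},
  {"linear": [0, 0, 0], "rot": [0, 0, 0], "gripper": 0},
  {"linear": [0, 0, 0], "rot": [0, 0, 0], "gripper": 0},
  {"linear": [0, 0, 0], "rot": [0, 0, 0], "gripper": 0},
])

```text
time: 10.98
tcp_pos: [0.5085, -0.2062, 0.1364]
ee_rot: [0.991, -0.131, 0.002, 0.001]
wrist_force: [0.8, -0.4, 5.3]
width: 0.032
```

Emit:
play_rows([
  {"linear": [0, 0, 30], "rot": [0, 0, 0], "gripper": 0},
  {"linear": [0, 0, 70], "rot": [0, 0, 0], "gripper": 0},
  {"linear": [0, 0, 115], "rot": [0, 0, 0], "gripper": 0},
  {"linear": [0, 0, 160], "rot": [0, 0, 0], "gripper": 0},
  {"linear": [0, 0, 160], "rot": [0, 0, 0], "gripper": 0},
])

```text
time: 11.6
tcp_pos: [0.509, -0.2065, 0.2992]
ee_rot: [0.991, -0.131, 0.004, 0.001]
wrist_force: [0.3, -0.0, -0.5]
width: 0.0318
```

Run:
```python
from h import *
s=robot.snapshot("scene")
cv2.imwrite("pics/e5.png",cv2.resize(s[100:265,60:270],None,fx=3.5,fy=3.5,interpolation=cv2.INTER_CUBIC))
```

```text
(no output)
```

View pics/e5.png

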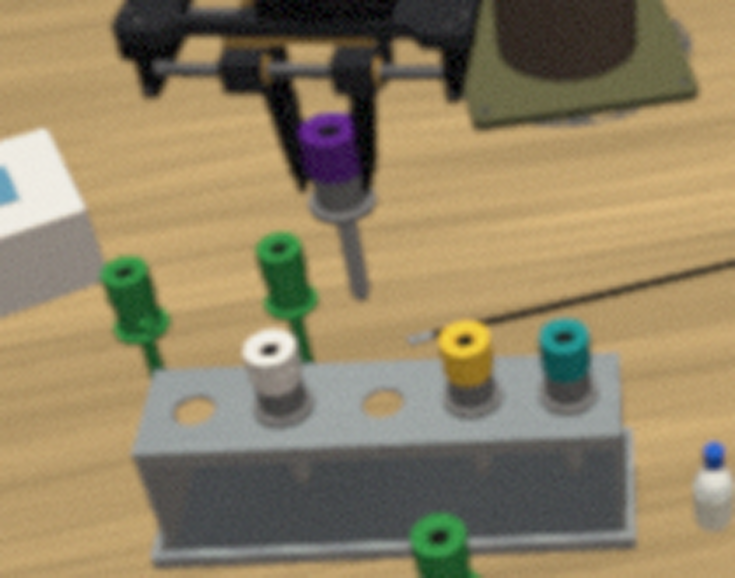

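Purple hangs upright in the fingers and nothing else has moved. I'll carry it to the purple hole.

Emit:
play_rows([
  {"linear": [1, 25, 0], "rot": [0, 0, 2], "gripper": 0},
  {"linear": [3, 70, 0], "rot": [0, 0, 5], "gripper": 0},
  {"linear": [5, 120, 0], "rot": [0, 0, 8], "gripper": 0},
  {"linear": [6, 175, 0], "rot": [0, 0, 11], "gripper": 0},
  {"linear": [7, 230, 0], "rot": [0, 0, 14], "gripper": 0},
])

```text
time: 12.28
tcp_pos: [0.5131, 0.0259, 0.2914]
ee_rot: [1.0, -0.009, -0.002, -0.0]
wrist_force: [1.0, 0.5, -1.4]
width: 0.0315
```

Emit:
play_rows([
  {"linear": [1, 55, 0], "rot": [0, 0, 3], "gripper": 0},
  {"linear": [2, 110, 0], "rot": [0, 0, 6], "gripper": 0},
  {"linear": [3, 165, 0], "rot": [0, 0, 9], "gripper": 0},
  {"linear": [4, 215, 0], "rot": [0, 0, 11], "gripper": 0},
  {"linear": [5, 243, 0], "rot": [0, 0, 12], "gripper": 0},
])

```text
time: 12.9
tcp_pos: [0.5179, 0.2692, 0.291]
ee_rot: [0.995, 0.096, -0.003, 0.001]
wrist_force: [0.2, -0.5, -0.6]
width: 0.0316
```

Emit:
play_rows([
  {"linear": [0, 0, 0], "rot": [0, 0, 0], "gripper": 0},
  {"linear": [0, 0, -30], "rot": [0, 0, 0], "gripper": 0},
  {"linear": [0, 0, -60], "rot": [0, 0, 0], "gripper": 0},
  {"linear": [0, 0, -70], "rot": [0, 0, 0], "gripper": 0},
  {"linear": [0, 0, -70], "rot": [0, 0, 0], "gripper": 0},
])

```text
time: 13.52
tcp_pos: [0.5189, 0.2664, 0.2232]
ee_rot: [0.996, 0.095, -0.001, 0.0]
wrist_force: [0.1, -0.1, -0.5]
width: 0.0315
```

Emit:
play_rows([
  {"linear": [0, 0, 0], "rot": [0, 0, 0], "gripper": 0},
])

```text
time: 13.65
tcp_pos: [0.5201, 0.2672, 0.2259]
ee_rot: [0.995, 0.095, 0.001, -0.0]
wrist_force: [0.6, -0.1, -0.0]
width: 0.0314
```

Emit:
play_rows([
  {"linear": [2, 0, -15], "rot": [0, 0, 0], "gripper": 0},
  {"linear": [2, 0, -40], "rot": [0, 0, 0], "gripper": 0},
  {"linear": [2, 0, -65], "rot": [0, 0, 0], "gripper": 0},
  {"linear": [2, 0, -80], "rot": [0, 0, 0], "gripper": 0},
  {"linear": [2, 0, -86], "rot": [0, 0, 0], "gripper": 0},
])

```text
time: 14.28
tcp_pos: [0.521, 0.2671, 0.1374]
ee_rot: [0.995, 0.095, -0.001, 0.0]
wrist_force: [-0.4, -0.6, -0.2]
width: 0.0314
```

Emit:
play_rows([
  {"linear": [0, 0, 0], "rot": [0, 0, 0], "gripper": 0},
  {"linear": [0, 0, 0], "rot": [0, 0, 0], "gripper": 0},
])

```text
time: 14.52
tcp_pos: [0.5222, 0.2676, 0.1397]
ee_rot: [0.995, 0.095, 0.001, -0.0]
wrist_force: [-0.6, -0.1, -0.9]
width: 0.0314
```

Run:
```python
from h import *
s=robot.snapshot("scene");print(robot.get_state()["tcp_pos"])
f=4.5;a=cv2.resize(s[120:240,290:460],None,fx=f,fy=f,interpolation=cv2.INTER_CUBIC)
cv2.imwrite("pics/e6.png",a)
```

```text
[0.52213628 0.26760918 0.13972674]
```

View pics/e6.png

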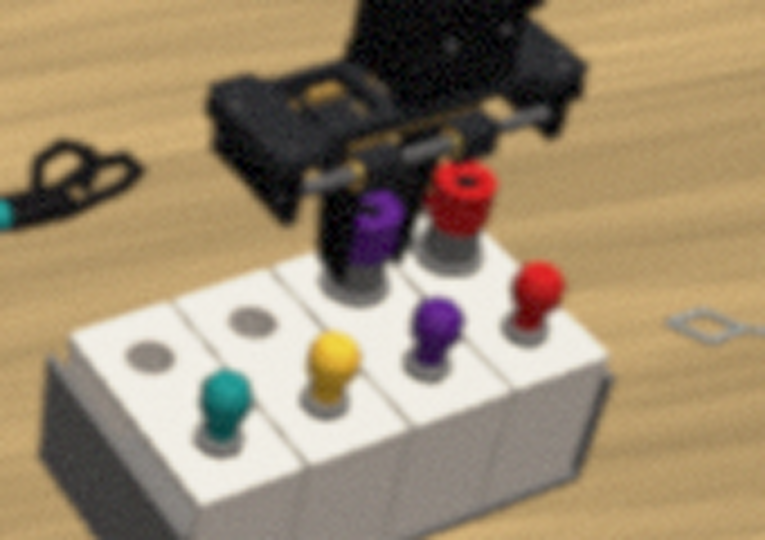

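Emit:
play_rows([
  {"linear": [0, 0, -3], "rot": [0, 0, 0], "gripper": 0},
  {"linear": [0, 0, -4], "rot": [0, 0, 0], "gripper": 0},
  {"linear": [0, 0, -4], "rot": [0, 0, 0], "gripper": 43},
  {"linear": [0, 0, -4], "rot": [0, 0, 0], "gripper": 43},
  {"linear": [0, 0, -4], "rot": [0, 0, 0], "gripper": 43},
])

```text
time: 15.2
tcp_pos: [0.5213, 0.2672, 0.1343]
ee_rot: [0.995, 0.095, -0.0, 0.0]
wrist_force: [0.3, -1.5, 0.1]
width: 0.0408
```

Emit:
play_rows([
  {"linear": [0, 0, 0], "rot": [0, 0, 0], "gripper": 43},
  {"linear": [0, 0, 30], "rot": [0, 0, 0], "gripper": 43},
  {"linear": [0, 0, 80], "rot": [0, 0, 0], "gripper": 43},
  {"linear": [0, 0, 135], "rot": [0, 0, 0], "gripper": 43},
  {"linear": [0, -50, 155], "rot": [0, 0, -5], "gripper": 43},
])

```text
time: 15.82
tcp_pos: [0.5227, 0.219, 0.2943]
ee_rot: [0.999, 0.052, 0.003, -0.001]
wrist_force: [0.9, -1.5, -0.5]
width: 0.0413
```

Emit:
play_rows([
  {"linear": [0, -50, 0], "rot": [0, 0, -2], "gripper": 43},
  {"linear": [0, -105, 0], "rot": [0, 0, -4], "gripper": 43},
  {"linear": [0, -160, 0], "rot": [0, 0, -6], "gripper": 43},
  {"linear": [0, -215, 0], "rot": [0, 0, -8], "gripper": 43},
  {"linear": [0, -260, 0], "rot": [0, 0, -10], "gripper": 43},
])

```text
time: 16.45
tcp_pos: [0.5211, -0.0447, 0.2895]
ee_rot: [0.999, -0.037, 0.0, 0.0]
wrist_force: [1.0, 0.6, 0.2]
width: 0.0409
```

Run:
```python
from h import *
s=robot.snapshot("scene");print(robot.get_state()["tcp_pos"])
f=4.5;a=cv2.resize(s[120:240,290:460],None,fx=f,fy=f,interpolation=cv2.INTER_CUBIC)
cv2.imwrite("pics/e7.png",a)
```

```text
[ 0.52106193 -0.04872627  0.28943649]
```

View pics/e7.png

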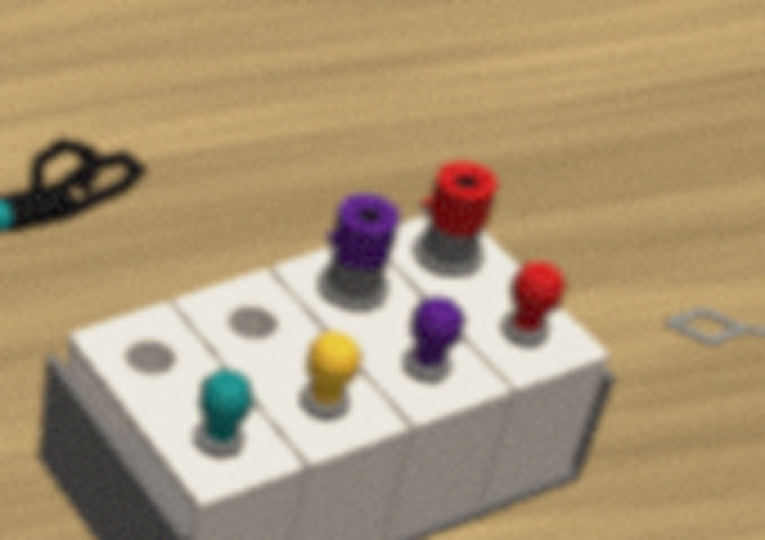

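Purple is seated. Next is yellow, head at (0.520, -0.150).

Emit:
play_rows([
  {"linear": [-1, -50, 0], "rot": [0, 0, -1], "gripper": 43},
  {"linear": [-1, -90, -15], "rot": [0, 0, -1], "gripper": 43},
  {"linear": [-1, -101, -50], "rot": [0, 0, -1], "gripper": 43},
  {"linear": [-1, -101, -75], "rot": [0, 0, -1], "gripper": 43},
  {"linear": [-1, -101, -75], "rot": [0, 0, -1], "gripper": 43},
])

```text
time: 17.12
tcp_pos: [0.5189, -0.1432, 0.2118]
ee_rot: [0.999, -0.045, -0.003, -0.001]
wrist_force: [-0.1, 0.2, -0.3]
width: 0.0409
```

Emit:
play_rows([
  {"linear": [0, 0, 0], "rot": [0, 0, 0], "gripper": 43},
  {"linear": [0, 0, 0], "rot": [0, 0, 0], "gripper": 43},
])

```text
time: 17.38
tcp_pos: [0.5213, -0.1437, 0.2164]
ee_rot: [0.999, -0.044, 0.001, 0.0]
wrist_force: [0.1, -0.4, -0.3]
width: 0.0409
```

Emit:
play_rows([
  {"linear": [0, -6.5, 0], "rot": [0, 0, 0], "gripper": 43},
  {"linear": [0, -6.5, -25], "rot": [0, 0, 0], "gripper": 43},
  {"linear": [0, -6.5, -55], "rot": [0, 0, 0], "gripper": 43},
  {"linear": [0, -6.5, -79], "rot": [0, 0, 0], "gripper": 43},
  {"linear": [0, -6.5, -79], "rot": [0, 0, 0], "gripper": 43},
])

```text
time: 18.0
tcp_pos: [0.5191, -0.1499, 0.1337]
ee_rot: [0.999, -0.045, -0.002, -0.001]
wrist_force: [-0.3, -0.0, 0.2]
width: 0.0408
```

Emit:
play_rows([
  {"linear": [0, 0, 0], "rot": [0, 0, 0], "gripper": 0},
  {"linear": [0, 0, 0], "rot": [0, 0, 0], "gripper": 0},
  {"linear": [0, 0, 0], "rot": [0, 0, 0], "gripper": 0},
  {"linear": [0, 0, 0], "rot": [0, 0, 0], "gripper": 0},
])

```text
time: 18.5
tcp_pos: [0.5214, -0.1506, 0.1372]
ee_rot: [0.999, -0.044, 0.001, 0.001]
wrist_force: [0.8, 0.0, 6.6]
width: 0.0313
```

Emit:
play_rows([
  {"linear": [0, 0, 30], "rot": [0, 0, 0], "gripper": 0},
  {"linear": [0, 0, 70], "rot": [0, 0, 0], "gripper": 0},
  {"linear": [0, 0, 115], "rot": [0, 0, 0], "gripper": 0},
  {"linear": [0, 0, 160], "rot": [0, 0, 0], "gripper": 0},
  {"linear": [0, 0, 160], "rot": [0, 0, 0], "gripper": 0},
])

```text
time: 19.12
tcp_pos: [0.5221, -0.1508, 0.3001]
ee_rot: [0.999, -0.044, 0.004, 0.001]
wrist_force: [0.4, -0.3, -0.4]
width: 0.0316
```

Run:
```python
from h import *
s=robot.snapshot("scene")
cv2.imwrite("pics/e8.png",cv2.resize(s[100:265,60:270],None,fx=3.5,fy=3.5,interpolation=cv2.INTER_CUBIC))
```

```text
(no output)
```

View pics/e8.png

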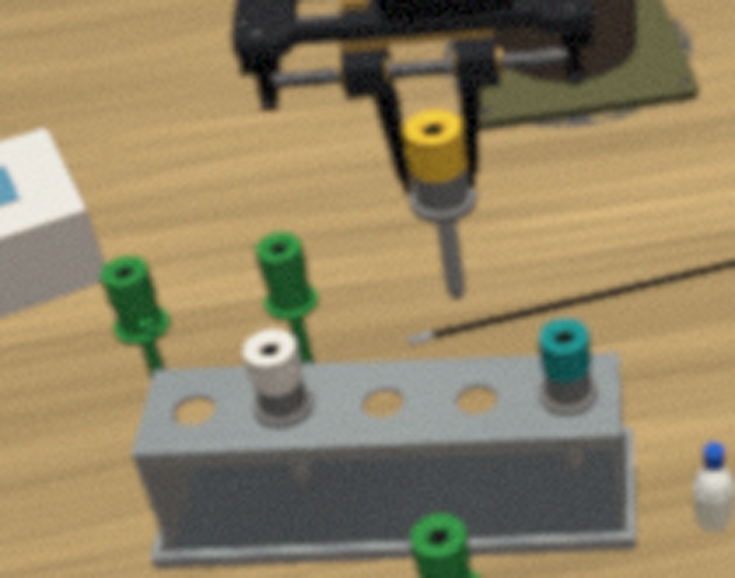

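Yellow hangs upright in the fingers at (435,150). I'll carry it to its hole.

Emit:
play_rows([
  {"linear": [1, 25, 0], "rot": [0, 0, 2], "gripper": 0},
  {"linear": [3, 70, 0], "rot": [0, 0, 4], "gripper": 0},
  {"linear": [5, 120, 0], "rot": [0, 0, 6], "gripper": 0},
  {"linear": [6, 175, 0], "rot": [0, 0, 8], "gripper": 0},
  {"linear": [8, 230, 0], "rot": [0, 0, 11], "gripper": 0},
])

```text
time: 19.8
tcp_pos: [0.527, 0.0814, 0.2923]
ee_rot: [0.999, 0.052, -0.002, 0.0]
wrist_force: [0.7, 1.0, -1.5]
width: 0.0312
```

Emit:
play_rows([
  {"linear": [2, 55, 0], "rot": [0, 0, 3], "gripper": 0},
  {"linear": [3, 100, 0], "rot": [0, 0, 5], "gripper": 0},
  {"linear": [4, 127, 0], "rot": [0, 0, 5], "gripper": 0},
  {"linear": [4, 127, -20], "rot": [0, 0, 5], "gripper": 0},
  {"linear": [4, 127, -60], "rot": [0, 0, 5], "gripper": 0},
])

```text
time: 20.42
tcp_pos: [0.5324, 0.2063, 0.2337]
ee_rot: [0.995, 0.095, 0.0, 0.0]
wrist_force: [0.2, 0.4, -1.2]
width: 0.0316
```

Emit:
play_rows([
  {"linear": [0, 0, -10], "rot": [0, 0, 0], "gripper": 0},
  {"linear": [0, 0, -10], "rot": [0, 0, 0], "gripper": 0},
  {"linear": [0, 0, -10], "rot": [0, 0, 0], "gripper": 0},
])

```text
time: 20.8
tcp_pos: [0.5332, 0.2065, 0.2268]
ee_rot: [0.996, 0.095, 0.001, -0.0]
wrist_force: [0.3, 0.1, -0.6]
width: 0.0316
```

Emit:
play_rows([
  {"linear": [1, 0, -15], "rot": [0, 0, 0], "gripper": 0},
  {"linear": [1, 0, -40], "rot": [0, 0, 0], "gripper": 0},
  {"linear": [1, 0, -65], "rot": [0, 0, 0], "gripper": 0},
  {"linear": [1, 0, -80], "rot": [0, 0, 0], "gripper": 0},
  {"linear": [1, 0, -86], "rot": [0, 0, 0], "gripper": 0},
])

```text
time: 21.42
tcp_pos: [0.5331, 0.2067, 0.1385]
ee_rot: [0.995, 0.095, -0.001, 0.0]
wrist_force: [-0.1, 0.0, -0.4]
width: 0.0316
```

Emit:
play_rows([
  {"linear": [0, 0, 0], "rot": [0, 0, 0], "gripper": 0},
  {"linear": [0, 0, 0], "rot": [0, 0, 0], "gripper": 0},
])

```text
time: 21.68
tcp_pos: [0.5342, 0.207, 0.1407]
ee_rot: [0.995, 0.095, 0.001, -0.0]
wrist_force: [-0.2, -0.3, -1.1]
width: 0.0313
```

Run:
```python
from h import *
s=robot.snapshot("scene");print(robot.get_state()["tcp_pos"])
f=4.5;a=cv2.resize(s[120:240,290:460],None,fx=f,fy=f,interpolation=cv2.INTER_CUBIC)
cv2.imwrite("pics/e9.png",a)
```

```text
[0.53414351 0.20705134 0.14071112]
```

View pics/e9.png

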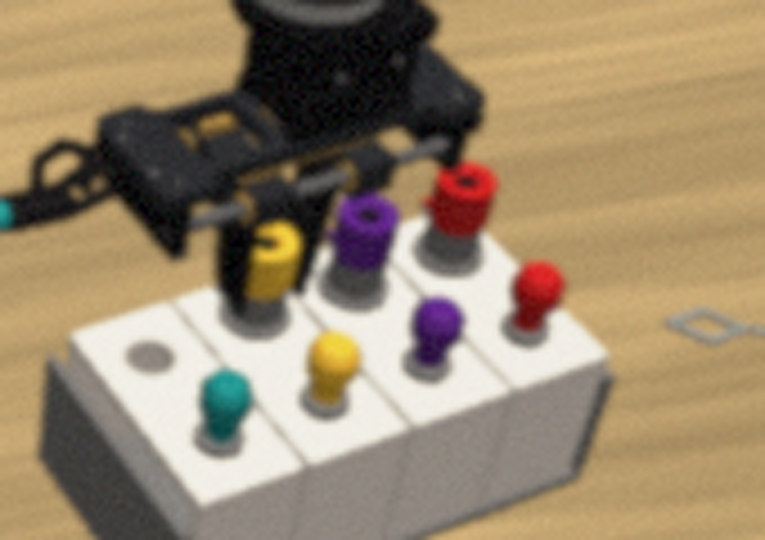

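Emit:
play_rows([
  {"linear": [0, 0, -2], "rot": [0, 0, 0], "gripper": 0},
  {"linear": [0, 0, -4], "rot": [0, 0, 0], "gripper": 0},
  {"linear": [0, 0, -4], "rot": [0, 0, 0], "gripper": 43},
  {"linear": [0, 0, -4], "rot": [0, 0, 0], "gripper": 43},
  {"linear": [0, 0, -4], "rot": [0, 0, 0], "gripper": 43},
])

```text
time: 22.35
tcp_pos: [0.5333, 0.2068, 0.1353]
ee_rot: [0.995, 0.095, -0.0, 0.0]
wrist_force: [-0.3, 0.2, 0.3]
width: 0.041
```

Emit:
play_rows([
  {"linear": [0, 0, 0], "rot": [0, 0, 0], "gripper": 43},
  {"linear": [0, 0, 30], "rot": [0, 0, 0], "gripper": 43},
  {"linear": [0, 0, 80], "rot": [0, 0, 0], "gripper": 43},
  {"linear": [0, 0, 135], "rot": [0, 0, 0], "gripper": 43},
  {"linear": [0, -50, 155], "rot": [0, 0, -8], "gripper": 43},
])

```text
time: 22.98
tcp_pos: [0.5348, 0.1584, 0.2953]
ee_rot: [1.0, 0.026, 0.003, -0.001]
wrist_force: [0.1, -0.3, -0.2]
width: 0.0407
```

Emit:
play_rows([
  {"linear": [0, -50, 0], "rot": [0, 0, -6], "gripper": 43},
  {"linear": [0, -105, 0], "rot": [0, 0, -12], "gripper": 43},
  {"linear": [0, -160, 0], "rot": [0, 0, -17], "gripper": 43},
  {"linear": [-1, -210, 0], "rot": [0, 0, -20], "gripper": 43},
  {"linear": [-2, -240, -20], "rot": [0, 0, -20], "gripper": 43},
])

```text
time: 23.6
tcp_pos: [0.5321, -0.0857, 0.2723]
ee_rot: [0.989, -0.15, 0.002, 0.0]
wrist_force: [0.3, 0.1, -0.7]
width: 0.0407
```

Run:
```python
from h import *
s=robot.snapshot("scene");print(robot.get_state()["tcp_pos"],robot.get_state()["ee_rot"])
f=4.5;a=cv2.resize(s[120:240,290:460],None,fx=f,fy=f,interpolation=cv2.INTER_CUBIC)
cv2.imwrite("pics/e10.png",a)
```

```text
[ 0.53022593 -0.0875466   0.26769594] [ 0.98859913 -0.15056121 -0.00134067  0.00113131]
```

View pics/e10.png

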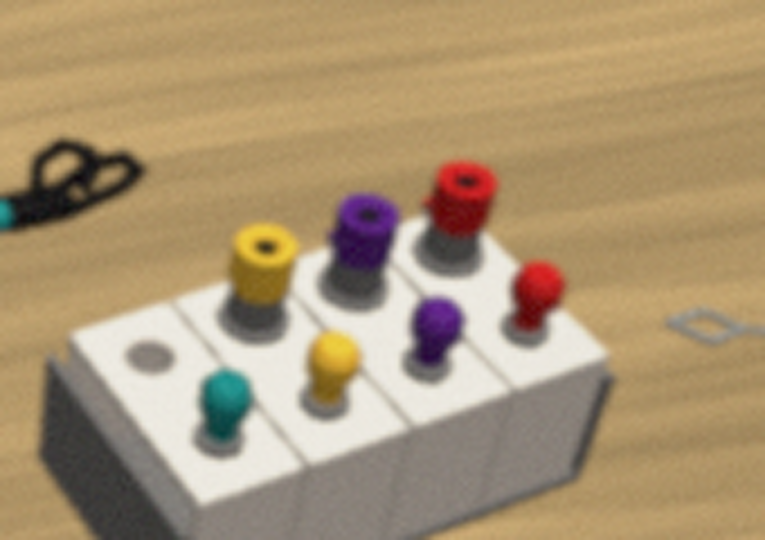

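Yellow is seated. Last is teal.

Emit:
play_rows([
  {"linear": [0, -1, -25], "rot": [0, 0, -1], "gripper": 43},
  {"linear": [0, -1, -55], "rot": [0, 0, -1], "gripper": 43},
  {"linear": [0, -1, -55], "rot": [0, 0, -1], "gripper": 43},
  {"linear": [0, -1, -55], "rot": [0, 0, -1], "gripper": 43},
])

```text
time: 24.15
tcp_pos: [0.5319, -0.084, 0.2166]
ee_rot: [0.988, -0.157, 0.001, 0.0]
wrist_force: [0.9, -0.6, 0.3]
width: 0.0409
```

Emit:
play_rows([
  {"linear": [0, -6, 0], "rot": [0, 0, 0], "gripper": 43},
  {"linear": [0, -6, -25], "rot": [0, 0, 0], "gripper": 43},
  {"linear": [0, -6, -55], "rot": [0, 0, 0], "gripper": 43},
  {"linear": [0, -6, -80], "rot": [0, 0, 0], "gripper": 43},
  {"linear": [0, -6, -80], "rot": [0, 0, 0], "gripper": 43},
])

```text
time: 24.78
tcp_pos: [0.5305, -0.0901, 0.1343]
ee_rot: [0.988, -0.157, -0.002, -0.0]
wrist_force: [0.3, -0.2, -0.4]
width: 0.0407
```

Emit:
play_rows([
  {"linear": [0, 0, 0], "rot": [0, 0, 0], "gripper": 0},
  {"linear": [0, 0, 0], "rot": [0, 0, 0], "gripper": 0},
  {"linear": [0, 0, 0], "rot": [0, 0, 0], "gripper": 0},
  {"linear": [0, 0, 0], "rot": [0, 0, 0], "gripper": 0},
])

```text
time: 25.28
tcp_pos: [0.5327, -0.0906, 0.1376]
ee_rot: [0.988, -0.157, 0.002, 0.0]
wrist_force: [-1.0, 0.2, 5.3]
width: 0.0318
```

Emit:
play_rows([
  {"linear": [0, 0, 30], "rot": [0, 0, 0], "gripper": 0},
  {"linear": [0, 0, 70], "rot": [0, 0, 0], "gripper": 0},
  {"linear": [0, 0, 115], "rot": [0, 0, 0], "gripper": 0},
  {"linear": [0, 0, 160], "rot": [0, 0, 0], "gripper": 0},
  {"linear": [0, 0, 160], "rot": [0, 0, 0], "gripper": 0},
])

```text
time: 25.9
tcp_pos: [0.5332, -0.0906, 0.3003]
ee_rot: [0.988, -0.157, 0.004, 0.0]
wrist_force: [-0.3, 0.5, -2.1]
width: 0.0314
```

Run:
```python
from h import *
s=robot.snapshot("scene")
cv2.imwrite("pics/e11.png",cv2.resize(s[100:265,60:270],None,fx=3.5,fy=3.5,interpolation=cv2.INTER_CUBIC))
```

```text
(no output)
```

View pics/e11.png

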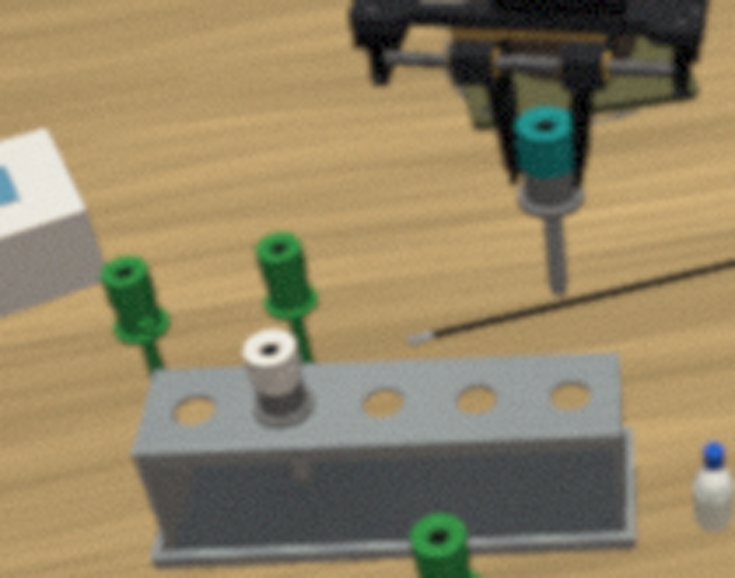

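Emit:
play_rows([
  {"linear": [2, 25, 0], "rot": [0, 0, 5], "gripper": 0},
  {"linear": [5, 75, 0], "rot": [0, 0, 11], "gripper": 0},
  {"linear": [8, 130, 0], "rot": [0, 0, 17], "gripper": 0},
  {"linear": [11, 180, 0], "rot": [0, 0, 23], "gripper": 0},
  {"linear": [13, 220, 0], "rot": [0, 0, 28], "gripper": 0},
])

```text
time: 26.58
tcp_pos: [0.5431, 0.1316, 0.2923]
ee_rot: [0.996, 0.088, -0.002, 0.0]
wrist_force: [0.8, -0.1, -1.4]
width: 0.0314
```

Emit:
play_rows([
  {"linear": [0, 16, 0], "rot": [0, 0, 1], "gripper": 0},
  {"linear": [0, 16, -25], "rot": [0, 0, 1], "gripper": 0},
  {"linear": [0, 16, -60], "rot": [0, 0, 1], "gripper": 0},
  {"linear": [0, 16, -70], "rot": [0, 0, 1], "gripper": 0},
  {"linear": [0, 16, -70], "rot": [0, 0, 1], "gripper": 0},
])

```text
time: 27.2
tcp_pos: [0.5438, 0.1452, 0.2242]
ee_rot: [0.996, 0.095, -0.001, 0.0]
wrist_force: [0.6, -0.0, -0.6]
width: 0.0315
```

Emit:
play_rows([
  {"linear": [0, 0, 0], "rot": [0, 0, 0], "gripper": 0},
  {"linear": [0, 0, 0], "rot": [0, 0, 0], "gripper": 0},
])

```text
time: 27.45
tcp_pos: [0.5452, 0.1458, 0.2271]
ee_rot: [0.995, 0.095, 0.001, -0.0]
wrist_force: [0.3, 0.7, 0.0]
width: 0.0317
```

Emit:
play_rows([
  {"linear": [0, -0.5, -15], "rot": [0, 0, 0], "gripper": 0},
  {"linear": [0, -0.5, -40], "rot": [0, 0, 0], "gripper": 0},
  {"linear": [0, -0.5, -65], "rot": [0, 0, 0], "gripper": 0},
  {"linear": [0, -0.5, -80], "rot": [0, 0, 0], "gripper": 0},
  {"linear": [0, -0.5, -86], "rot": [0, 0, 0], "gripper": 0},
])

```text
time: 28.08
tcp_pos: [0.5438, 0.1452, 0.1381]
ee_rot: [0.995, 0.095, -0.001, 0.0]
wrist_force: [-0.6, 0.8, -0.2]
width: 0.0314
```

Emit:
play_rows([
  {"linear": [0, 0, 0], "rot": [0, 0, 0], "gripper": 0},
  {"linear": [0, 0, 0], "rot": [0, 0, 0], "gripper": 0},
])

```text
time: 28.32
tcp_pos: [0.5452, 0.1454, 0.1406]
ee_rot: [0.995, 0.095, 0.001, -0.0]
wrist_force: [-0.2, 0.5, -0.5]
width: 0.0314
```

Run:
```python
from h import *
s=robot.snapshot("scene");print(robot.get_state()["tcp_pos"])
f=4.5;a=cv2.resize(s[120:240,290:460],None,fx=f,fy=f,interpolation=cv2.INTER_CUBIC)
cv2.imwrite("pics/e12.png",a)
```

```text
[0.54515219 0.14545213 0.14067876]
```

View pics/e12.png

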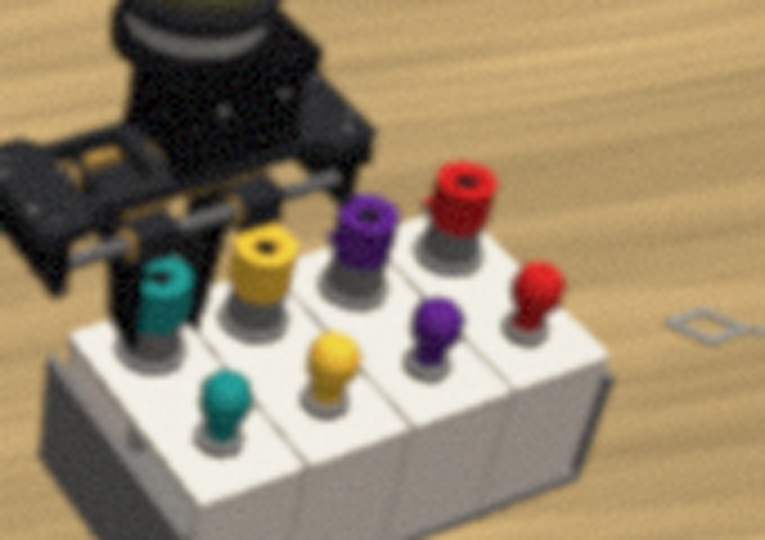

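Emit:
play_rows([
  {"linear": [0, 0, -2], "rot": [0, 0, 0], "gripper": 0},
  {"linear": [0, 0, -4], "rot": [0, 0, 0], "gripper": 0},
  {"linear": [0, 0, -4], "rot": [0, 0, 0], "gripper": 43},
  {"linear": [0, 0, -4], "rot": [0, 0, 0], "gripper": 43},
  {"linear": [0, 0, -4], "rot": [0, 0, 0], "gripper": 43},
])

```text
time: 29.0
tcp_pos: [0.5443, 0.1453, 0.1353]
ee_rot: [0.995, 0.095, -0.0, -0.0]
wrist_force: [-0.7, -0.4, -0.8]
width: 0.0407
```

Emit:
play_rows([
  {"linear": [0, 0, 0], "rot": [0, 0, 0], "gripper": 43},
  {"linear": [0, 0, 30], "rot": [0, 0, 0], "gripper": 43},
  {"linear": [0, 0, 80], "rot": [0, 0, 0], "gripper": 43},
  {"linear": [0, 0, 135], "rot": [0, 0, 0], "gripper": 43},
  {"linear": [0, 0, 165], "rot": [0, 0, 0], "gripper": 43},
])

```text
time: 29.62
tcp_pos: [0.5453, 0.1455, 0.3044]
ee_rot: [0.995, 0.095, 0.002, -0.0]
wrist_force: [0.1, -0.4, -0.3]
width: 0.0406
```

Emit:
play_rows([
  {"linear": [-30, -50, 0], "rot": [0, 0, 0], "gripper": 43},
  {"linear": [-60, -100, 0], "rot": [0, 0, 0], "gripper": 43},
  {"linear": [-80, -150, 0], "rot": [0, 0, 0], "gripper": 43},
  {"linear": [-80, -150, 0], "rot": [0, 0, 0], "gripper": 43},
  {"linear": [-80, -150, 0], "rot": [0, 0, 0], "gripper": 43},
])

```text
time: 30.25
tcp_pos: [0.4645, -0.0046, 0.3006]
ee_rot: [0.996, 0.095, 0.0, -0.0]
wrist_force: [-0.4, 0.1, -0.3]
width: 0.0409
```

Run:
```python
from h import *
s=robot.snapshot("scene");t=robot.snapshot("top");print(robot.get_state()["tcp_pos"])
f=4.5;cv2.imwrite("pics/e13.png",cv2.resize(s[120:240,290:460],None,fx=f,fy=f,interpolation=cv2.INTER_CUBIC))
cv2.imwrite("pics/e13t.png",cv2.resize(t[135:225,100:225],None,fx=6,fy=6,interpolation=cv2.INTER_CUBIC))
cv2.imwrite("pics/e13f.png",s)
```

```text
[ 0.46472742 -0.00389932  0.30041769]
```

View pics/e13.png

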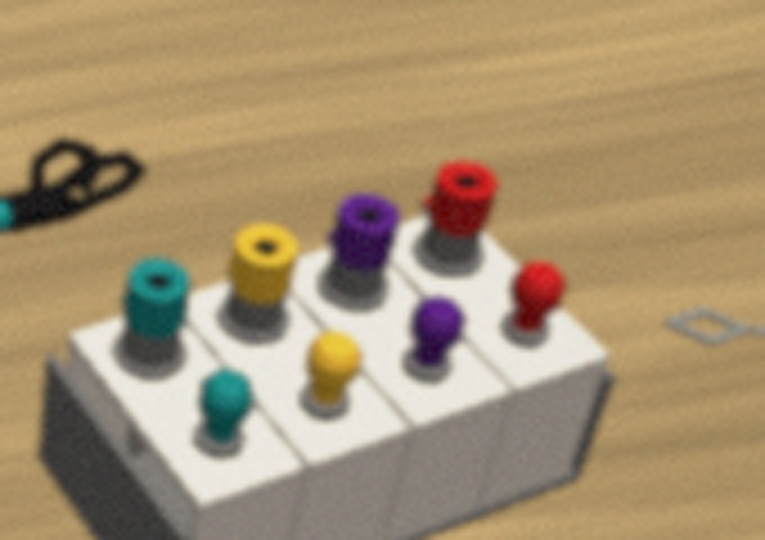

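View pics/e13t.png

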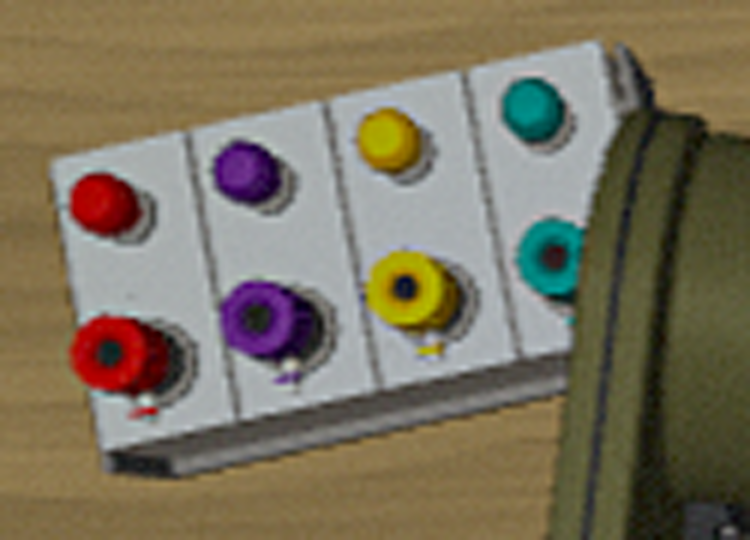

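View pics/e13f.png

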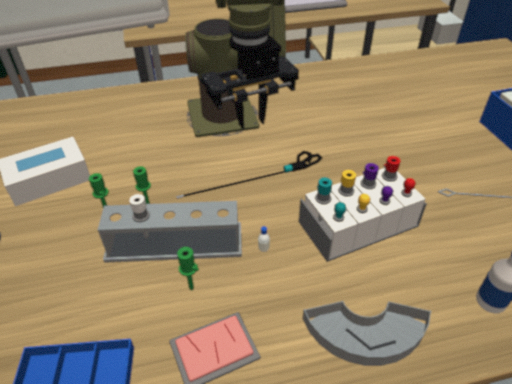

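All four stand in their holes with the flanges down. Before handing in, I'll check the head positions and heights numerically.

Run:
```python
from h import *
np.set_printoptions(precision=4,suppress=True)
u=lambda p,f,x,y:(x+(p[0]+.5)/f-.5,y+(p[1]+.5)/f-.5)
H=dict(red=((110,352),(467,181),(.510,.3277)),purple=((257,317),(370,215),(.5218,.267)),yellow=((405,287),(266,247),(.534,.206)),teal=((556,256),(158,281),(.5455,.1451)))
for k,(a,b,h) in H.items():
    P=tri(u(a,6,100,135),u(b,4.5,290,120));print(k,P,"off mm",(P[:2]-h)*1e3,"z err",(P[2]-.154)*1e3)
print(robot.finish_job())
```

```text
red [0.5102 0.3257 0.1565] off mm [ 0.2233 -1.9888] z err 2.476000573326975
purple [0.523  0.2656 0.156 ] off mm [ 1.2144 -1.4331] z err 1.9908133882663437
yellow [0.5336 0.2046 0.156 ] off mm [-0.3886 -1.3801] z err 2.0404593343339164
teal [0.5447 0.1429 0.156 ] off mm [-0.8114 -2.1685] z err 1.9804267107220996
the job is handed in; nothing more can be done
None
```

I moved the red, purple, yellow and teal cannulas, in that order, from the wash rack to the holes in front of their own-colour obturators. Each was lowered to the deck before release. I handed the job in at about 30 s of the 112 s allowed.

**Position:** The last pictures from both cameras show all four standing upright with flanges down. The heads are within about 2.5 mm of the measured hole centres, against a limit of 12 mm.

**Height:** The heads measured 2.0–2.5 mm higher than a fully seated head. The cannulas measured the same way in the wash rack read 1–2 mm high, and the hole mouths read 3–4 mm high. I take this as calibration bias, but the pictures alone cannot confirm the height to better than about 2 mm. The limit is 5 mm.

**Other parts:** The white spare and the green look-alikes look unmoved in the pictures; I did not measure this. The gripper was clear of everything at the end, with wrist force around 0.5 N. None of the checks failed.

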